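Clear the marking nest, close the guard and release the press-turn selector

TASK

Make the bench marking station ready to run: take the punch that was left on the bed out of the station and lay it flat in the low steel tray (not the deep bin), then slide the see-through guard fully shut over the bed. Only then press the sprung bar knob on the sloping console down and, keeping it down, turn it clockwise from the short tick to the long tick as far as it goes, and let it spring back up there. Leave everything else on the bench where it is.

Things in the scene. Friction and masses are not known exactly. Their poses are not given: they have to be found in the camera images.
- punch: Plain steel centre punch, loose, about 0.22 kg: square shank 90 mm long and 20 x 20 mm, then a 30 mm conical point, 120 mm in all. Origin in the middle of the length on its underside; x along the shank towards the point (the shank runs from x = -60 to +30 mm), z up. Lies on the bed of the station, whose steel top is 35 mm above the bench.
- tray: Low open steel tray, fixed, 130 (x) x 200 (y) x 28 (z) mm outside, walls and floor 5 mm. Origin at the centre of its underside, z up, y along its length. It and the deep bin may change places.
- scrap_bin: Deep grey scrap bin, fixed, 130 (x) x 150 (y) x 70 mm high, with offcuts in it; not used. Origin at the centre of its underside.
- station: Green bench marking station, fixed, 200 (x) x 340 (y) x 42 mm high over its two guard rails, which run along y at x = +-90 mm. Origin at the centre of its underside. The bed (150 x 150 mm, its top 35 mm above the bench) is in the -y half, centred at y = -85 mm; the open guard is parked over the +y half.
- guard (a joint): Travel of the sliding guard, an amber see-through hood in a dark frame, 176 (x) x 150 (y) mm, its top 94 mm above the bench. 0 = fully open, 0.165 m = fully shut; it moves along the station's -y, needs about 3 N and stays where it is left.
- guard_handle (a point): Centre of the guard's black handle bar, 90 mm along the station's x, 14 mm wide (y), 14 mm high, 131 mm above the bench (bar underside 30 mm above the hood). Moves with the guard; same axes as the station.
- console: Green console, fixed, 150 x 170 mm on the bench, with an aluminium panel 180 x 170 mm that slopes 0.52 rad (30 degrees) down towards the console's -x (its front, which looks left and away from the robot). Origin at the centre of its underside; the middle of the panel's face is at (0, 0, 95) mm. The knob stands there at a right angle to the panel.
- selector_grip (a point): Grip point of the black bar knob, on its axis, 36 mm out from the panel while up. z = knob axis, away from the panel; x = along the bar to its pointed nose. Bar x from -38 to +39 mm, 22 mm wide (y), from 18 to 50 mm out from the panel while up; pressing moves it 12 mm in. Below it are only a stem of 22 mm diameter and a flat 3 mm bezel of 62 mm diameter.
- plunger (a joint): How far the knob is pressed into the panel, m: 0 = up, 0.012 = fully down. Spring about 5 N at the top, 11 N at the bottom. A hidden lug blocks turning unless it is pressed more than about 0.008 m, and holds it down when it is let go between the two positions.
- selector (a joint): Turn of the knob, rad, clockwise as seen facing the panel: 0 = nose at the short tick (35 degrees left of straight up the panel), 1.22 = nose at the long tick (35 degrees right), with end stops at both. It can spring up only within about 0.1 of either end.
- spray_can: Aluminium can, 60 mm diameter, 120 mm high, loose bystander. Origin at the centre of its underside.
- rivet_jar: Jar, 68 mm diameter, 90 mm high, loose bystander. Origin at the centre of its underside.
- v_block: Dark steel V-block, 60 x 60 x 45 mm, loose bystander. Origin at the centre of its underside.
There are look-alikes about, which are no part of the job. Of the things shaped like the punch, the steel one is meant.

How it is judged:
By the outcome, as a careful person would: the job done as asked, in the order asked, and still so for the second after the job is handed in, with the robot touching nothing.
It also fails if it takes over 72 s, if anything falls off the work surface, if the arm or the gripper's body presses on something with over 40 N, if the wrist force passes 120 N, or if a joint passes its speed limit or range.

ROBOT

A 6-joint arm with a two-finger parallel gripper is mounted at the origin on the work surface. World frame = base frame: x ahead of the robot, y to its left, z up, the work surface at z = 0. Lengths are in m, angles in rad, forces in N, time in s.
With the tool pointing down it reaches from about 0.425 to 0.95 m from the base axis. Payload 3.5 kg.
Tool frame: the origin (TCP) lies on the centre line of the jaws, within the pads' length; the fingertips stand 22 mm ahead of it and the grasp point (between the pads) lies 3 mm ahead of it; z points along the fingers, y is the line along which they close (so a half turn about z gives the same grasp; the last joint's range is limited). The gripper opens to 85 mm and grips with 20 to 120 N. Pads are 22 mm wide; open, the fingers measure 114 mm over their backs; the gripper's body (76 mm by 85 mm) begins 54 mm behind the grasp point. The pads swing forward as they close: fully open they stand 13 mm farther back than shut.
Start: joints at [-1.411, 0.286, 1.577, -0, 1.279, -0.15], TCP at [0.206, -0.643, 0.253] pointing down, gripper open.
Joint ranges: [-2.77, 2.77], [-0.9, 2.22], [0.21, 2.48], [-1.53, 4.67], [0.24, 2.81], [-2.84, 2.84]. Speed limits (rad/s): [2.79, 2.79, 3.14, 3.14, 3.14, 3.14].

INTERFACE

Orientations are given as a unit quaternion [w, x, y, z].
In Python, from bench import status, vision, manip gives the robot as it stands.
- The arm moves only by the tool carry_out, never from a script. Its arguments are lists of equal length, an entry for each row: "translation": the shift along the tool's x, y, z in mm, a list of three; "yaw": the turn about the tool's z in rad; "fingers": the opening, from 0 (shut) to 1 (fully open). In form: {"translation": [[x, y, z], ...], "yaw": [yaw, ...], "fingers": [fingers, ...]}. A call has 1 to 10 rows; each row is the pose to reach, as a shift and turn from the pose commanded when the call began, along the tool's axes at that moment; what a row does not reach only later rows make up. A row lasts 1/12 s, in which the tool goes at most 41.7 mm and 7.16 degrees, less where a joint would pass 70% of its speed; a pose out of reach is approached as far as the arm can. A call with a gripper value outside its range is refused whole. The fingers move at their own pace and stop on an object; "force" is the grip in N (left out, the last holds). Time passes only in rows, so rows that repeat a pose let the fingers close. It gives the time, the measured TCP pose, the force, the opening and the grip force at its end, in the units of the state.
- status.get_state(): the state, without advancing time (a new reading comes with each control period).
- vision.snapshot(name): name is "side" or "top"; returns (picture, depth): 420x560x3 uint8, red, green, blue; 420x560 float32, m along the optical axis (not along the pixel's ray), 0 where there is no reading.
- vision.camera_params(name): a dict with "mtx" (3x3 intrinsics, pixels), "k1" (the pictures are not rectified: a ray, as slopes to the right and down, at radius r is drawn at 1 + k1 r^2 times it, then the intrinsics apply), "R" (3x3) and "t" (3): a world point X has camera coordinates R X + t. Camera axes: x right, y down, z forward; pixel columns grow to the right and rows downward; lengths in m; the calibration is good to about 2 mm. A picture is of the moment at which its call begins. camera_params takes no time and is no camera call.
- manip.close_job(): hands the job in; it is judged then, once.
The state is a dict: "t": time; "joint_pos": joint angles; "dq": joint speeds; "joint_torque": joint torques, N m; "tcp_pos": TCP position; "orientation": TCP orientation; "force": force on the tool from outside, world axes, zero at the start; "torque": the same for the moment, N m; "finger_gap": opening from 0.0 (shut) to 1.0 (fully open); "grasp_force": force on a finger pad.
Only numpy, scipy, OpenCV 4.12 (cv2) and the standard library are available. Lean on these libraries where they do the work, as an engineer would, in place of code of your own. Each camera call takes 0.05 s, during which the arm holds its last target. There are 200 camera calls.

## Working session

There is one attempt and no reset: what is moved stays moved. The work goes in short steps, Python scripts to look and compute and a tool call to move; the robot and the scene stay as the last step left them, time stands still between calls to the robot, and variables do not carry over. Pictures are saved under pics/ and viewed, at most 10 in all, crops included, and the job is handed in when it is done.

Besides the shell and the picture viewer there is one more tool, called after "Request:" as name(argument=value, ...) on one line, values as JSON. carry_out: Moves the arm, as the interface text tells. Its arguments: {"type":"object","properties":{"translation":{"type":"array"},"yaw":{"type":"array"},"fingers":{"type":"array"},"force":{"type":"number"}},"required":["translation","yaw","fingers"]}

```bash
mkdir -p pics; cat > h.py <<'E'
import numpy as np, cv2
from bench import status, vision, manip
def snap(name,tag):
    p,d=vision.snapshot(name); cv2.imwrite(f'pics/{tag}.png',cv2.cvtColor(p,cv2.COLOR_RGB2BGR)); np.save(f'pics/{tag}_d.npy',d); return p,d
def slopes(name,uv):
    c=vision.camera_params(name); uv=np.array(uv,float).reshape(-1,1,2)
    return cv2.undistortPoints(uv,np.array(c['mtx'],float),np.array([c['k1'],0,0,0],float)).reshape(-1,2)
def at_depth(name,uv,dep):
    c=vision.camera_params(name); s=slopes(name,uv); P=np.c_[s,np.ones(len(s))]*np.array(dep).reshape(-1,1)
    return (P-np.array(c['t']))@np.array(c['R'])
def at_z(name,uv,z):
    c=vision.camera_params(name); R=np.array(c['R']);t=np.array(c['t']); s=slopes(name,uv)
    d=np.c_[s,np.ones(len(s))]@R; o=-R.T@t
    return o+d*((z-o[2])/d[:,2])[:,None]
def proj(name,X):
    c=vision.camera_params(name);R=np.array(c['R']);t=np.array(c['t'],float)
    return cv2.projectPoints(np.array(X,float).reshape(-1,3),cv2.Rodrigues(R)[0],t,np.array(c['mtx'],float),np.array([c['k1'],0,0,0],float))[0].reshape(-1,2)
E
python3 - <<'E'
from h import *
for n in('top','side'):
    snap(n,n+'0'); c=vision.camera_params(n); print(n,-np.array(c['R']).T@np.array(c['t']),c['mtx'],c['k1'],np.round(c['R'],3))
print(status.get_state())
E
```

```text
top [ 0.38986032 -0.13085188  1.47309243] [[438.9009934    0.         275.65531959]
 [  0.         438.9009934  207.68210386]
 [  0.           0.           1.        ]] -0.04392503213241706 [[ 0.027 -1.    -0.001]
 [-0.989 -0.026 -0.148]
 [ 0.148  0.005 -0.989]]
side [ 0.51011885 -1.26855851  0.82256056] [[449.01381171   0.         275.96928166]
 [  0.         449.01381171 209.74065778]
 [  0.           0.           1.        ]] -0.11531670277982267 [[ 0.996 -0.089 -0.022]
 [-0.066 -0.529 -0.846]
 [ 0.064  0.844 -0.533]]
{'t': 0.1, 'joint_pos': array([-1.41099958e+00,  2.87107964e-01,  1.57804455e+00,  1.34334308e-05,
        1.27859109e+00, -1.49995378e-01]), 'dq': array([ 0.00053959, -0.00159611, -0.00216302,  0.00103279, -0.00125395,
        0.00065897]), 'joint_torque': array([ 8.49088701e-04, -4.07296121e+01, -2.93699616e+01, -1.48774593e-04,
        3.40686951e-03,  2.64745717e-05]), 'tcp_pos': array([ 0.20572642, -0.64230799,  0.25205729]), 'orientation': array([-1.07549563e-03,  9.88027300e-01,  1.54275399e-01,  1.15928618e-06]), 'force': array([ 0.84643567,  0.28133851, -0.1649334 ]), 'torque': array([ 0.03744344, -0.02437735, -0.00682611]), 'grasp_force': 0.0, 'finger_gap': 1.0008941838032253}
```

View pics/top0.png

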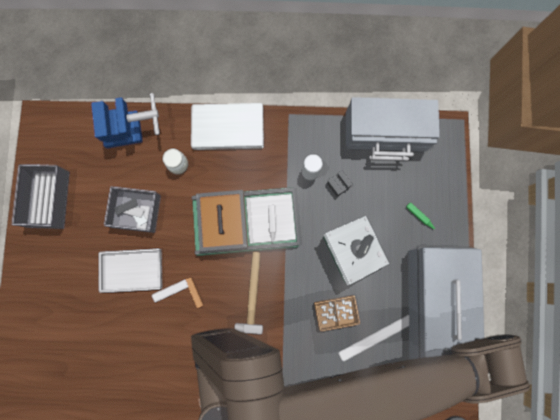

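View pics/side0.png

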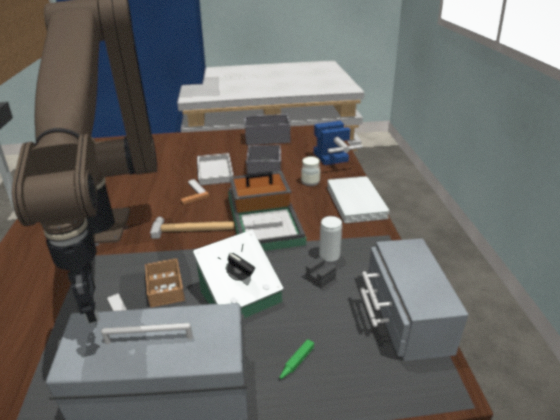

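The top view shows the station at about (246,221), with the amber guard on its left half and the steel punch on the white bed at (272,222). The low tray is at (130,271), the bin at (131,210), and the console at (356,250) with its knob at (361,246). The green look-alike is at (420,216). The side view agrees, with the console at (237,270).

```bash
python3 - <<'E'
from h import *
a=cv2.imread('pics/top0.png'); 
L=cv2.resize(a[180:300,90:310],None,fx=3.6,fy=3.6,interpolation=cv2.INTER_CUBIC); cv2.imwrite('pics/c1.png',L)
b=cv2.imread('pics/side0.png')
A=cv2.resize(a[205:295,310:400],(540,540),interpolation=cv2.INTER_CUBIC)[:,:400]
A=cv2.resize(a[210:290,315:395],(400,400),interpolation=cv2.INTER_CUBIC)
B=cv2.resize(b[228:318,190:280],(400,400),interpolation=cv2.INTER_CUBIC)
cv2.imwrite('pics/c2.png',np.hstack([A,B]))
E
```

```text
(no output)
```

View pics/c1.png

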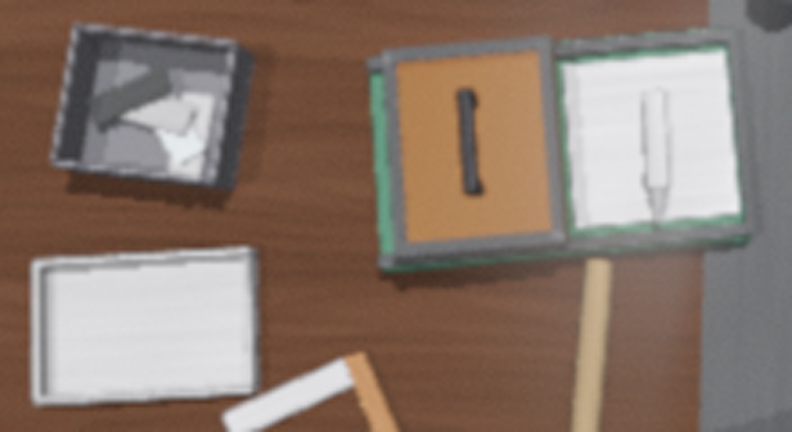

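View pics/c2.png

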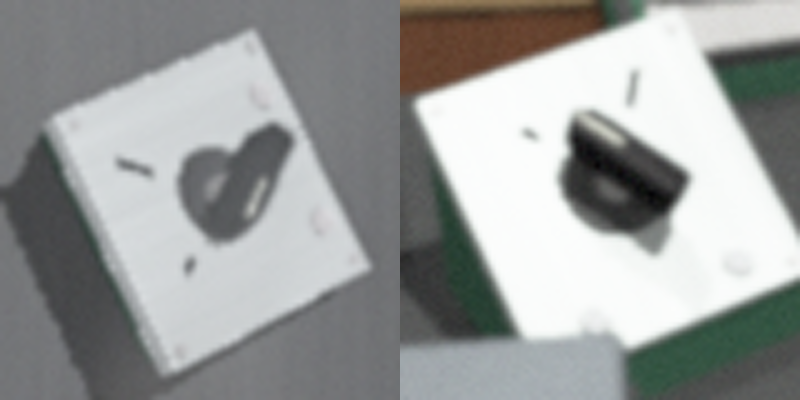

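The crops give these positions. In c1 (3.6x, offset 90,180), the punch runs from its back end at (656,88) to its tip at (657,225), the guard handle runs (467,90) to (473,192), and the tray corners are (33,260), (255,250), (255,392) and (38,403). In c2, the panel corners in the top view are (50,120), (255,30), (370,268) and (165,375), with the short tick at (190,265), the long tick at (135,165) and the knob bar running (215,230) to (290,135).

```bash
cat > m.py <<'E'
from h import *
np.set_printoptions(precision=4,suppress=True)
c1=lambda *p:[(90+x/3.6-.36,180+y/3.6-.36) for x,y in p]
cA=lambda *p:[(315+x/5-.4,210+y/5-.4) for x,y in p]
cB=lambda *p:[(190+x*90/400-.4,228+y*90/400-.4) for x,y in p]
dt=np.load('pics/top0_d.npy'); ds=np.load('pics/side0_d.npy')
def dep(n,uv):
    d=dt if n=='top' else ds
    r=np.round(np.array(uv)).astype(int); return at_depth(n,uv,[np.median(d[v-1:v+2,u-1:u+2]) for u,v in r])
print('punch back/tip/mid',at_z('top',c1((656,88),(657,225),(655,150)),.055), dep('top',c1((655,140),(590,150))))
print('tray corners',at_z('top',c1((33,260),(255,250),(255,392),(38,403)),.028),dep('top',c1((150,330))))
print('handle',at_z('top',c1((467,90),(473,192)),.138))
print('guard frame',at_z('top',c1((388,52),(553,40),(566,240),(398,250)),.094))
print('station outer',at_z('top',c1((372,60),(740,33),(748,240),(385,268)),.042))
# panel plane by depth
def plane(n,uv,mask):
    d=dt if n=='top' else ds
    m=np.zeros(d.shape,np.uint8); cv2.fillPoly(m,[np.round(uv).astype(int)],1); m=cv2.erode(m,np.ones((5,5)))
    k=np.zeros_like(m); cv2.circle(k,tuple(int(round(v)) for v in mask[0]),mask[1],1,-1); m[k>0]=0
    vv,uu=np.nonzero((m>0)&(d>0)); P=at_depth(n,np.c_[uu,vv],d[vv,uu])
    for _ in range(4):
        c=P.mean(0); nn=np.linalg.svd(P-c)[2][2]; nn*=np.sign(nn[2]); r=(P-c)@nn; P=P[abs(r)<.006]
    print(n,'plane n',nn,'c',c,len(P),r.std()); return nn,c
def hit(n,uv,nn,c):
    q=vision.camera_params(n);R=np.array(q['R']);o=-R.T@np.array(q['t']); d=np.c_[slopes(n,uv),np.ones(len(uv))]@R
    return o+d*(((c-o)@nn)/(d@nn))[:,None]
if __name__=='__main__':
  ca=cA((50,120),(255,30),(370,268),(165,375)); nt,c_=plane('top',ca,(cA((240,185))[0],14))
  H=hit('top',ca,nt,c_);print(H,H.mean(0)); print('ticks',hit('top',cA((190,265),(135,165)),nt,c_))
  cb=cB((415,98),(675,12),(805,270),(540,350)); ns,cs=plane('side',cB((415,98),(675,12),(790,260),(630,330),(525,330)),(cB((620,170))[0],22))
  H=hit('side',cb,ns,cs);print(H,H.mean(0)); print('ticks',hit('side',cB((530,133),(633,85)),ns,cs))
E
python3 m.py
```

```text
punch back/tip/mid [[ 0.6131 -0.1115  0.055 ]
 [ 0.4887 -0.1159  0.055 ]
 [ 0.5564 -0.1122  0.055 ]] [[ 0.5656 -0.1119  0.0541]
 [ 0.5569 -0.0525  0.0372]]
tray corners [[0.4424 0.4564 0.028 ]
 [0.4576 0.2516 0.028 ]
 [0.3296 0.2436 0.028 ]
 [0.3134 0.4413 0.028 ]] [[0.3821 0.3504 0.0063]]
handle [[0.594  0.0491 0.138 ]
 [0.5067 0.04   0.138 ]]
guard frame [[ 0.633   0.1268  0.094 ]
 [ 0.6476 -0.0194  0.094 ]
 [ 0.4708 -0.0373  0.094 ]
 [ 0.4581  0.1089  0.094 ]]
station outer [[ 0.6343  0.1509  0.042 ]
 [ 0.6685 -0.1873  0.042 ]
 [ 0.4783 -0.1984  0.042 ]
 [ 0.4441  0.1288  0.042 ]]
top plane n [ 0.2151 -0.4464  0.8686] c [ 0.4646 -0.3726  0.1044] 1395 0.0021782133432598416
[[ 0.5128 -0.2755  0.1424]
 [ 0.5838 -0.4192  0.051 ]
 [ 0.4308 -0.4933  0.0507]
 [ 0.3614 -0.346   0.1436]] [ 0.4722 -0.3835  0.0969]
ticks [[ 0.428  -0.3653  0.1172]
 [ 0.4884 -0.3307  0.12  ]]
side plane n [-0.0138 -0.0186  0.9997] c [ 0.6778 -0.3596  0.0018] 740 0.0016020563188451945
[[ 0.6088 -0.1985  0.0039]
 [ 0.8025 -0.1257  0.0079]
 [ 0.8251 -0.3961  0.0032]
 [ 0.6566 -0.4409  0.    ]] [ 0.7233 -0.2903  0.0038]
ticks [[ 0.6801 -0.2454  0.004 ]
 [ 0.7568 -0.2043  0.0058]]
```

```bash
sed -i 's/x\*90\/400/(x-400)*90\/400/' m.py; cat >> h.py <<'E'
from scipy.spatial.transform import Rotation as Ro
def go(x,y,z,th):
    s=status.get_state(); q=s['orientation']; R=Ro.from_quat([*q[1:],q[0]]).as_matrix()
    sh=R.T@(np.array([x,y,z])-s['tcp_pos'])*1e3; t0=np.arctan2(R[1,0],R[0,0])
    yaw=(t0-np.radians(th)+np.pi)%(2*np.pi)-np.pi
    print('shift',sh.round(1),'yaw',round(yaw,3),'rows',max(np.linalg.norm(sh)/41.7,abs(yaw)/.125).round(1),'th0',np.degrees(t0).round(1))
E
python3 m.py | tail -12; python3 -c "
from h import *
go(.566,-.1132,.16,2)
d=np.load('pics/top0_d.npy');print(at_depth('top',[(440,270),(420,255)],[d[270,440],d[255,420]]))"
```

```text
[ 0.5838 -0.4192  0.051 ]
 [ 0.4308 -0.4933  0.0507]
 [ 0.3614 -0.346   0.1436]] [ 0.4722 -0.3835  0.0969]
ticks [[ 0.428  -0.3653  0.1172]
 [ 0.4884 -0.3307  0.12  ]]
side plane n [ 0.2162 -0.4483  0.8673] c [ 0.4633 -0.3904  0.0975] 1772 0.0019713810016460573
[[ 0.3668 -0.3522  0.1413]
 [ 0.5177 -0.2821  0.1399]
 [ 0.581  -0.4212  0.0522]
 [ 0.432  -0.4778  0.0601]] [ 0.4744 -0.3833  0.0984]
ticks [[ 0.4303 -0.3636  0.1196]
 [ 0.4902 -0.3289  0.1226]]
shift [ 504.4 -393.9   93.1] yaw 0.275 rows 15.5 th0 17.7
[[ 0.41110021 -0.62085267  0.15676795]
 [ 0.4552704  -0.56707633  0.13908789]]
```

Request:
carry_out(translation=[[504,-394,0],[504,-394,0],[504,-394,0],[504,-394,0],[504,-394,0],[504,-394,0],[504,-394,0],[504,-394,0],[504,-394,0],[504,-394,0]], yaw=[0.275,0.275,0.275,0.275,0.275,0.275,0.275,0.275,0.275,0.275], fingers=[0.55,0.55,0.55,0.55,0.55,0.55,0.55,0.55,0.55,0.55], force=40)

```text
t: 0.93
tcp_pos: [0.4407, -0.2963, 0.253]
orientation: [-0.0, 1.0, 0.017, -0.0]
force: [0.2, -1.1, 0.5]
finger_gap: 0.552
grasp_force: 0.0
```

```bash
python3 -c "
from h import *
go(.566,-.1132,.12,2)"
```

```text
shift [ 131.5 -178.6  133. ] yaw -0.0 rows 6.2 th0 2.0
```

Request:
carry_out(translation=[[131,-178,0],[131,-178,0],[131,-178,0],[131,-178,0],[131,-178,0],[131,-178,0],[131,-178,133],[131,-178,133],[131,-178,133],[131,-178,133]], yaw=[0,0,0,0,0,0,0,0,0,0], fingers=[0.55,0.55,0.55,0.55,0.55,0.55,0.55,0.55,0.55,0.55])

```text
t: 1.77
tcp_pos: [0.5595, -0.114, 0.1119]
orientation: [-0.003, 1.0, 0.017, -0.007]
force: [-0.5, 0.1, -2.1]
finger_gap: 0.55
grasp_force: 0.0
```

```bash
python3 - <<'E'
from h import *
go(.566,-.1132,.060,2)
a,_=snap('top','t1');b,_=snap('side','s1')
cv2.imwrite('pics/c3.png',np.hstack([cv2.resize(cv2.imread('pics/t1.png')[170:270,190:310],(400,333)),cv2.resize(cv2.imread('pics/s1.png')[150:250,210:330],(400,333))]))
E
```

```text
shift [ 7.3 -0.3 51.8] yaw 0.0 rows 1.3 th0 2.0
```

View pics/c3.png

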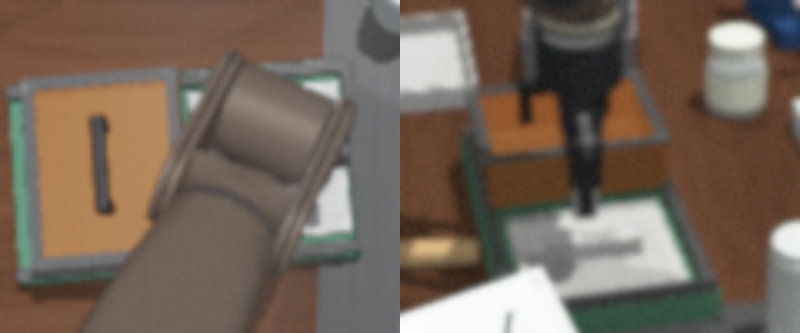

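The crop shows the fingers centred over the punch, whose shadow lies on the bed at about (600,245). The arm was still settling.

```bash
python3 -c "
from h import *
go(.566,-.1132,.060,2)"
```

```text
shift [ 3.7 -2.  57.4] yaw -0.0 rows 1.4 th0 2.0
```

Request:
carry_out(translation=[[0,0,20],[0,0,40],[0,0,40],[0,0,40],[0,0,40]], yaw=[0,0,0,0,0], fingers=[0.55,0.55,0.55,0.55,0.55])

```text
t: 2.28
tcp_pos: [0.5667, -0.1168, 0.0833]
orientation: [0.001, 1.0, 0.017, 0.002]
force: [0.1, 0.3, 0.9]
finger_gap: 0.548
grasp_force: 0.0
```

```bash
python3 -c "
from h import *
go(.566,-.1132,.060,2)"
```

```text
shift [-0.7 -3.7 23.3] yaw -0.0 rows 0.6 th0 2.0
```

Request:
carry_out(translation=[[0,-1,10],[0,-1,20],[0,-1,20],[0,-1,20],[0,-1,20],[0,-1,20],[0,-1,20],[0,-1,20]], yaw=[0,0,0,0,0,0,0,0], fingers=[0.55,0.55,0.55,0.55,0.2,0,0,0])

```text
t: 2.95
tcp_pos: [0.5653, -0.115, 0.0607]
orientation: [0.0, 1.0, 0.017, 0.0]
force: [0.7, -0.6, 1.4]
finger_gap: 0.224
grasp_force: 40.4
```

Request:
carry_out(translation=[[0,0,0],[0,0,0],[0,0,0]], yaw=[0,0,0], fingers=[0,0,0])

```text
t: 3.2
tcp_pos: [0.5653, -0.1151, 0.0608]
orientation: [0.0, 1.0, 0.017, 0.0]
force: [-0.0, 0.5, 1.1]
finger_gap: 0.226
grasp_force: 40.4
```

Request:
carry_out(translation=[[0,0,-20],[0,0,-50],[0,0,-85],[0,0,-120],[0,0,-150],[0,0,-165],[0,0,-165],[0,0,-165]], yaw=[0,0,0,0,0,0,0,0], fingers=[0,0,0,0,0,0,0,0])

```text
t: 3.87
tcp_pos: [0.5647, -0.1149, 0.2252]
orientation: [0.0, 1.0, 0.017, 0.0]
force: [0.3, 0.7, -2.7]
finger_gap: 0.221
grasp_force: 40.1
```

```bash
python3 -c "
from h import *
s=status.get_state();print(s['force'],s['finger_gap'])
go(.386,.348,.226,94.5)"
```

```text
[ 0.34569401  0.67039512 -2.70877251] 0.22108757823475014
shift [-162.6 -468.8   -0.9] yaw -1.615 rows 12.9 th0 2.0
```

Request:
carry_out(translation=[[-163,-484,0],[-163,-484,0],[-163,-484,0],[-163,-484,0],[-163,-484,0],[-163,-484,0],[-163,-484,0],[-163,-484,0],[-163,-484,0],[-163,-484,0]], yaw=[-1.615,-1.615,-1.615,-1.615,-1.615,-1.615,-1.615,-1.615,-1.615,-1.615], fingers=[0,0,0,0,0,0,0,0,0,0])

```text
t: 4.7
tcp_pos: [0.4155, 0.2761, 0.222]
orientation: [-0.001, 0.799, 0.602, -0.003]
force: [0.0, 0.4, -1.7]
finger_gap: 0.224
grasp_force: 40.1
```

```bash
python3 -c "
from h import *
go(.385,.363,.226,94.5)"
```

```text
shift [ 75.  -53.4  -4.1] yaw -0.359 rows 2.9 th0 74.0
```

Request:
carry_out(translation=[[75,-53,0],[75,-53,0],[75,-53,0],[75,-53,0],[75,-53,60],[75,-53,100],[75,-53,120],[75,-53,120],[75,-53,120],[75,-53,120]], yaw=[-0.359,-0.359,-0.359,-0.359,-0.359,-0.359,-0.359,-0.359,-0.359,-0.359], fingers=[0,0,0,0,0,0,0,0,0,0])

```text
t: 5.53
tcp_pos: [0.3896, 0.3618, 0.1063]
orientation: [0.0, 0.682, 0.732, 0.0]
force: [1.1, 0.7, -1.3]
finger_gap: 0.221
grasp_force: 40.1
```

```bash
python3 -c "
from h import *
go(.385,.363,.0315,94.5)"
```

```text
shift [ 1.5 -4.5 74.8] yaw -0.007 rows 1.8 th0 94.1
```

Request:
carry_out(translation=[[1,-4,30],[1,-4,50],[1,-4,65],[1,-4,74],[1,-4,74],[1,-4,74],[1,-4,74],[1,-4,74]], yaw=[0,0,0,0,0,0,0,0], fingers=[0,0,0,0,0,0,0,0])

```text
t: 6.2
tcp_pos: [0.3859, 0.3635, 0.0333]
orientation: [0.0, 0.681, 0.732, 0.002]
force: [0.7, 0.8, -2.1]
finger_gap: 0.225
grasp_force: 40.1
```

Request:
carry_out(translation=[[0,0,0],[0,0,0],[0,0,0],[0,0,0],[0,0,-30],[0,0,-70],[0,0,-110],[0,0,-150],[0,0,-180],[0,0,-180]], yaw=[0,0,0,0,0,0,0,0,0,0], fingers=[0.3,0.45,0.45,0.45,0.45,0.45,0.45,0.45,0.45,0.45])

```text
t: 7.03
tcp_pos: [0.388, 0.3651, 0.2202]
orientation: [0.002, 0.681, 0.733, 0.007]
force: [1.3, 1.2, 0.4]
finger_gap: 0.447
grasp_force: 0.0
```

```bash
python3 -c "
from h import *
go(.5503,.0446,.211,5.8)"
```

```text
shift [-331.6  138.3    8.6] yaw 1.543 rows 12.3 th0 94.2
```

Request:
carry_out(translation=[[-331,138,0],[-331,138,0],[-331,138,0],[-331,138,0],[-331,138,0],[-331,138,0],[-331,138,0],[-331,138,0],[-331,138,0],[-331,138,0]], yaw=[1.543,1.543,1.543,1.543,1.543,1.543,1.543,1.543,1.543,1.543], fingers=[0.5,0.5,0.5,0.5,0.5,0.5,0.5,0.5,0.5,0.5])

```text
t: 7.87
tcp_pos: [0.5481, 0.0381, 0.211]
orientation: [0.001, 0.982, 0.19, 0.0]
force: [1.0, -0.3, -0.5]
finger_gap: 0.499
grasp_force: 0.0
```

```bash
python3 -c "
from h import *
go(.5503,.0446,.211,5.8)"
```

```text
shift [ 4.4 -5.2  0. ] yaw 0.281 rows 2.2 th0 21.9
```

Request:
carry_out(translation=[[1,-2,0],[1,-2,0],[1,-2,0],[1,-2,0],[1,-2,0],[1,-2,30],[1,-2,55],[1,-2,55],[1,-2,55],[1,-2,55]], yaw=[0.281,0.281,0.281,0.281,0.281,0.281,0.281,0.281,0.281,0.281], fingers=[0.5,0.5,0.5,0.5,0.5,0.5,0.5,0.5,0.5,0.5])

```text
t: 8.7
tcp_pos: [0.5471, 0.0449, 0.1575]
orientation: [0.0, 0.998, 0.057, 0.001]
force: [-0.5, -0.4, 0.8]
finger_gap: 0.5
grasp_force: 0.0
```

```bash
python3 -c "
from h import *
go(.5503,.0446,.136,5.8)"
```

```text
shift [ 3.1  0.7 21.5] yaw 0.012 rows 0.5 th0 6.5
```

Request:
carry_out(translation=[[2,0,12],[2,0,21],[2,0,21],[2,0,21],[2,0,21],[2,0,21],[2,0,21],[2,0,21],[2,0,21]], yaw=[0.012,0.012,0.012,0.012,0.012,0.012,0.012,0.012,0.012], fingers=[0.5,0.5,0.5,0.3,0,0,0,0,0], force=40)

```text
t: 9.45
tcp_pos: [0.5486, 0.0452, 0.1357]
orientation: [0.0, 0.999, 0.051, 0.0]
force: [-0.6, 1.5, 1.0]
finger_gap: 0.156
grasp_force: 40.2
```

```bash
python3 -c "
from h import *
s=status.get_state()
p=s['tcp_pos'];print(s['force'],s['finger_gap']);go(p[0]+.166*np.sin(.1012),p[1]-.166*np.cos(.1012),p[2],5.8)"
```

```text
[-0.57140002  1.46228121  0.99514883] 0.15551861402395206
shift [ -0. 166.   0.] yaw 0.0 rows 4.0 th0 5.8
```

Handle gripped (13 mm). I'll slide it slowly to the stop, over-travelling slightly.

Request:
carry_out(translation=[[0,10,0],[0,30,0],[0,50,0],[0,70,0],[0,90,0],[0,110,0],[0,130,0],[0,145,0],[0,155,0],[0,160,0]], yaw=[0,0,0,0,0,0,0,0,0,0], fingers=[0,0,0,0,0,0,0,0,0,0])

```text
t: 10.28
tcp_pos: [0.5654, -0.1042, 0.1356]
orientation: [-0.014, 0.999, 0.046, 0.001]
force: [3.9, 46.9, 9.7]
finger_gap: 0.154
grasp_force: 45.9
```

Request:
carry_out(translation=[[0,4,0],[0,7,0],[0,9,0],[0,9,0],[0,9,0],[0,9,0]], yaw=[0,0,0,0,0,0], fingers=[0,0,0,0,0,0])

```text
t: 10.78
tcp_pos: [0.5654, -0.1044, 0.1354]
orientation: [-0.02, 0.999, 0.048, -0.0]
force: [2.5, 55.7, 12.0]
finger_gap: 0.153
grasp_force: 48.0
```

The slide stopped at about 150 mm with 50 N. I'll ease off, release and look.

Request:
carry_out(translation=[[0,-8,0],[0,-15,0],[0,-15,0],[0,-15,0],[0,-15,0],[0,-15,-40],[0,-15,-80],[0,-55,-110],[0,-95,-110],[0,-130,-110]], yaw=[0,0,0,0,0,0,0,0,0,0], fingers=[0,0.4,0.5,0.5,0.5,0.5,0.5,0.5,0.5,0.5])

```text
t: 11.62
tcp_pos: [0.5541, 0.0048, 0.2494]
orientation: [0.001, 0.999, 0.048, 0.004]
force: [0.6, 1.1, -0.9]
finger_gap: 0.5
grasp_force: 0.0
```

Request:
carry_out(translation=[[0,-40,0],[0,-80,0],[0,-120,0],[0,-140,0],[0,-140,0]], yaw=[0,0,0,0,0], fingers=[0.5,0.5,0.5,0.5,0.5])

```text
t: 12.03
tcp_pos: [0.5381, 0.1477, 0.2455]
orientation: [-0.0, 0.999, 0.052, 0.0]
force: [-0.1, 0.0, -0.2]
finger_gap: 0.501
grasp_force: 0.0
```

```bash
python3 - <<'E'
from h import *
s=status.get_state();print(s['tcp_pos'],s['force'])
a,_=snap('top','t2');b,_=snap('side','s2')
cv2.imwrite('pics/c4.png',np.hstack([cv2.resize(cv2.imread('pics/t2.png')[180:300,90:310],(480,262),interpolation=2),cv2.resize(cv2.imread('pics/s2.png')[170:250,210:310],(328,262),interpolation=2)])[:,:800])
E
```

```text
[0.53805323 0.14772532 0.24546246] [-0.14782103  0.01013499 -0.1955597 ]
```

View pics/c4.png

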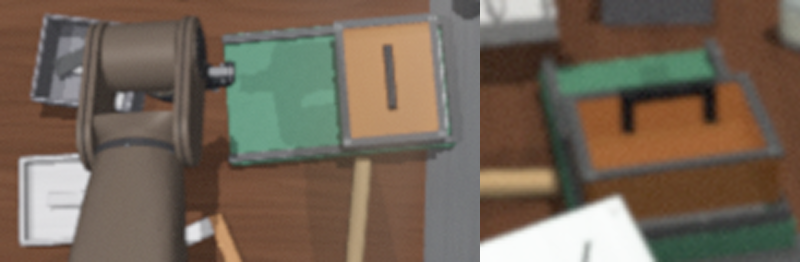

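The punch lies inside the tray at about (65,200). The guard covers the bed, with its frame corners at (337,25), (433,17), (443,135) and (347,146) and its handle at (387..392, 45..108). I'll check how far it has closed.

```bash
python3 - <<'E'
from h import *
np.set_printoptions(precision=4,suppress=True)
c=lambda *p:[(90+x*220/480-.3,180+y*120/262-.3) for x,y in p]
F=at_z('top',c((337,25),(433,17),(443,135),(347,146)),.094);S=at_z('top',c((225,38),(440,17),(450,148),(232,162)),.042)
h=at_z('top',c((387,45),(392,108)),.138)
print(F,F.mean(0),h,h.mean(0));print(S,S.mean(0))
a=np.array([-np.sin(.1012),np.cos(.1012)])
print('frame y in station',(F[:,:2]-[.5563,-.0262])@a,(h[:,:2]-[.5563,-.0262])@a)
a0,b0=cv2.imread('pics/t2.png'),cv2.imread('pics/top0.png')
cv2.imwrite('pics/c5.png',np.hstack([cv2.resize(x[180:265,185:310],(400,272),interpolation=2) for x in(b0,a0)]))
E
```

```text
[[ 0.6464 -0.0223  0.094 ]
 [ 0.6621 -0.1626  0.094 ]
 [ 0.4896 -0.1809  0.094 ]
 [ 0.4701 -0.0433  0.094 ]] [ 0.5671 -0.1023  0.094 ] [[ 0.6114 -0.0975  0.138 ]
 [ 0.5223 -0.1072  0.138 ]] [ 0.5669 -0.1023  0.138 ]
[[ 0.6316  0.1513  0.042 ]
 [ 0.6726 -0.1745  0.042 ]
 [ 0.4743 -0.1937  0.042 ]
 [ 0.4446  0.1307  0.042 ]] [ 0.5558 -0.0215  0.042 ]
frame y in station [-0.0052 -0.1464 -0.1472 -0.0083] [-0.0765 -0.0771]
```

View pics/c5.png

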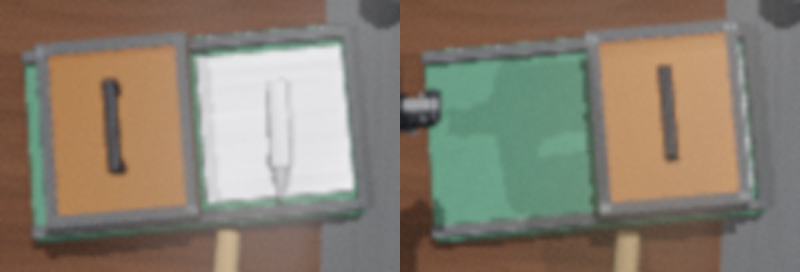

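The right-hand picture shows a sliver of white bed still uncovered at about (748,90), so the guard is roughly 12–15 mm short. I need to see what stopped it.

```bash
python3 - <<'E'
from h import *
f=lambda n,r,w:cv2.resize(cv2.imread(f'pics/{n}.png')[r[0]:r[1],r[2]:r[3]],w,interpolation=2)
r=(190,255,225,315); t=(180,260,250,310)
A=np.hstack([f('side0',r,(400,290)),f('s2',r,(400,290))]); B=np.hstack([f('top0',t,(218,290)),f('t2',t,(218,290)),f('s1',r,(364,290))])
cv2.imwrite('pics/c6.png',np.vstack([A,B]))
E
```

```text
(no output)
```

View pics/c6.png

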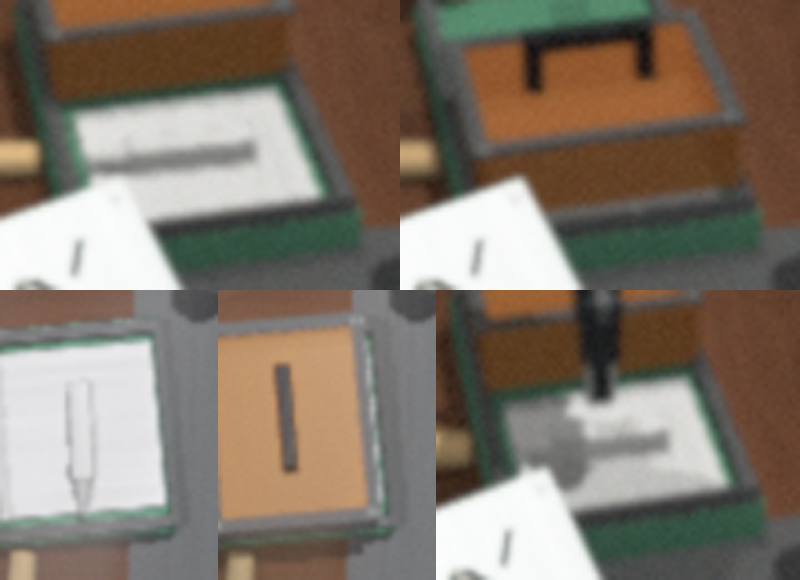

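No obstacle is visible. A white sliver of bed remains in front of the hood. I'll push again on the handle's +y side with closed fingers and watch the force.

```bash
python3 -c "
from h import *
go(.5615,-.0585,.132,5.8)"
```

```text
shift [  2.3 204.5 113.5] yaw -0.001 rows 5.6 th0 5.8
```

Request:
carry_out(translation=[[2,40,0],[2,80,0],[2,120,0],[2,160,0],[2,190,0],[2,204,0],[2,204,35],[2,204,70],[2,204,100],[2,204,113]], yaw=[0,0,0,0,0,0,0,0,0,0], fingers=[0,0,0,0,0,0,0,0,0,0])

```text
t: 12.97
tcp_pos: [0.5578, -0.058, 0.1275]
orientation: [-0.001, 0.999, 0.049, -0.004]
force: [0.7, -0.1, -1.0]
finger_gap: 0.002
grasp_force: 0.0
```

Request:
carry_out(translation=[[0,0,0],[0,0,0],[0,6,0],[0,12,0],[0,18,0],[0,24,0],[0,28,0],[0,28,0]], yaw=[0,0,0,0,0,0,0,0], fingers=[0,0,0,0,0,0,0,0])

```text
t: 13.63
tcp_pos: [0.5643, -0.083, 0.134]
orientation: [-0.003, 0.999, 0.049, 0.001]
force: [-0.8, 10.3, 5.5]
finger_gap: 0.005
grasp_force: 5.2
```

Request:
carry_out(translation=[[0,3,0],[0,6,0],[0,9,0],[0,12,0],[0,12,0],[0,12,0]], yaw=[0,0,0,0,0,0], fingers=[0,0,0,0,0,0])

```text
t: 14.13
tcp_pos: [0.5643, -0.0836, 0.1342]
orientation: [-0.015, 0.999, 0.048, -0.001]
force: [-3.4, 42.5, 16.4]
finger_gap: 0.003
grasp_force: 21.7
```

```bash
python3 -c "
from h import *
s=status.get_state();print(s['tcp_pos'],s['force'],s['torque'],s['joint_pos'])"
```

```text
[ 0.56429937 -0.08361329  0.13422213] [-3.36420629 42.4693209  16.39074509] [6.2590954  0.47365158 0.06684879] [-0.33570495  0.19093746  1.92364291  0.03088197  1.04038356  1.12234897]
```

It stops hard in the same place. I'll measure the guard and station extents more precisely from the depth clouds, before and after.

```bash
cat > g.py <<'E'
from h import *
np.set_printoptions(precision=4,suppress=True)
vv,uu=np.mgrid[0:420,0:560]; uv=np.c_[uu.ravel(),vv.ravel()]
a=np.array([-np.sin(.1012),np.cos(.1012)]);b=np.array([a[1],-a[0]])
def ext(n,f):
    d=np.load(f'pics/{f}_d.npy').ravel(); k=d>0; P=at_depth(n,uv[k],d[k]); q=P[:,:2]-[.5563,-.0262]; X=q@b;Y=q@a;Z=P[:,2]
    for nm,m in dict(guard=(abs(X)<.07)&(abs(Y)<.19)&(Z>.087)&(Z<.100),rails=(abs(X)<.115)&(abs(X)>.07)&(abs(Y)<.19)&(Z>.038)&(Z<.048),stat=(abs(X)<.07)&(abs(Y)<.19)&(Z>.026)&(Z<.048)).items():
        print(f,nm,m.sum(),'Y',np.percentile(Y[m],[.5,2,98,99.5]),'X',np.percentile(X[m],[.5,2,98,99.5]))
    return X,Y,Z
if __name__=='__main__':
  for n,f in(('top','top0'),('top','t2'),('side','side0'),('side','s2')):
    X,Y,Z=ext(n,f)
  # bright bed pixels and profile along y near the -y end, after closing
  d=np.load('pics/t2_d.npy');k=d.ravel()>0;P=at_depth('top',uv[k],d.ravel()[k]);q=P[:,:2]-[.5563,-.0262];X=q@b;Y=q@a
  for lo in np.arange(-.19,-.12,.005):
    m=(abs(X)<.06)&(Y>=lo)&(Y<lo+.005); print(round(lo,3),m.sum(),np.percentile(P[m,2],[5,50,95]) if m.any() else '')
E
python3 g.py
```

```text
top0 guard 1843 Y [-0.0008  0.0016  0.146   0.1488] X [-0.0693 -0.0674  0.0673  0.0693]
top0 rails 497 Y [-0.1664 -0.1639  0.1684  0.1713] X [-0.0933 -0.0924  0.1     0.1011]
top0 stat 2071 Y [-0.1659 -0.1635  0.1694  0.1721] X [-0.0694 -0.0678  0.0674  0.0692]
t2 guard 1825 Y [-0.1507 -0.1484 -0.005  -0.0026] X [-0.0691 -0.0672  0.0676  0.0696]
t2 rails 463 Y [-0.1666 -0.1638  0.1682  0.1717] X [-0.0938 -0.0929  0.0985  0.099 ]
t2 stat 2071 Y [-0.1657 -0.1631  0.1682  0.1717] X [-0.0691 -0.0673  0.0672  0.069 ]
side0 guard 860 Y [-0.0059 -0.0044  0.1394  0.1467] X [-0.0691 -0.0675  0.0674  0.0695]
side0 rails 291 Y [-0.1699 -0.1675  0.1408  0.1659] X [-0.089  -0.0883  0.1014  0.1025]
side0 stat 1266 Y [-0.1709 -0.1695  0.0176  0.0217] X [-0.0693 -0.0664  0.0678  0.0691]
s2 guard 1063 Y [-0.1566 -0.1545 -0.0095 -0.0025] X [-0.0692 -0.0676  0.0674  0.0694]
s2 rails 220 Y [-0.1687 -0.1669  0.1673  0.1712] X [-0.0897 -0.0889  0.1017  0.1025]
s2 stat 640 Y [-0.1717 -0.1708  0.1682  0.171 ] X [-0.0688 -0.0645  0.0671  0.0692]
-0.19 53 [-0.0034  0.0001  0.0062]
-0.185 52 [-0.0036  0.0014  0.0068]
-0.18 52 [-0.004   0.0005  0.005 ]
-0.175 54 [-0.0059  0.0001  0.005 ]
-0.17 27 [-0.0028  0.0415  0.0498]
-0.165 62 [0.0273 0.0428 0.0488]
-0.16 51 [0.0262 0.0317 0.0385]
-0.155 24 [0.0352 0.0971 0.1005]
-0.15 59 [0.0912 0.0967 0.1025]
-0.145 57 [0.0949 0.0979 0.1022]
-0.14 62 [0.0891 0.094  0.0973]
-0.135 56 [0.0888 0.0946 0.0991]
-0.13 60 [0.0889 0.0944 0.0992]
-0.125 59 [0.0894 0.0948 0.0984]
-0.12 60 [0.0894 0.0942 0.0975]
```

The depth says the guard centre is now about -80 mm in the station frame, and it started near +71. That fits a stop-to-stop travel of +85 to -80 with the guard parked slightly off its open stop, but doesn't prove it. I'll grip the handle and run the full travel: if it measures 165 mm, this stop is fully shut.

Request:
carry_out(translation=[[0,-20,0],[0,-25,-30],[0,-25,-50],[0,-15,-50],[0,9,-50],[0,9,-50],[0,9,-50],[0,9,-30],[0,9,-5],[0,9,-3]], yaw=[0,0,0,0,0,0,0,0,0,0], fingers=[0,0,0.55,0.55,0.55,0.55,0.55,0.55,0.55,0.55])

```text
t: 14.97
tcp_pos: [0.5624, -0.1048, 0.1301]
orientation: [-0.002, 0.999, 0.05, -0.004]
force: [-1.5, 1.2, -1.1]
finger_gap: 0.552
grasp_force: 0.0
```

Request:
carry_out(translation=[[0,0,0],[0,0,0],[0,0,0],[0,0,0],[0,0,0],[0,0,0]], yaw=[0,0,0,0,0,0], fingers=[0.55,0.3,0,0,0,0])

```text
t: 15.47
tcp_pos: [0.5663, -0.1036, 0.1371]
orientation: [-0.002, 0.999, 0.051, 0.001]
force: [-0.1, 8.2, 2.3]
finger_gap: 0.153
grasp_force: 40.1
```

Request:
carry_out(translation=[[0,-10,0],[0,-30,0],[0,-50,0],[0,-70,0],[0,-90,0],[0,-110,0],[0,-130,0],[0,-145,0],[0,-150,0],[0,-150,0]], yaw=[0,0,0,0,0,0,0,0,0,0], fingers=[0,0,0,0,0,0,0,0,0,0])

```text
t: 16.3
tcp_pos: [0.5494, 0.045, 0.1371]
orientation: [-0.0, 0.999, 0.052, -0.001]
force: [-7.3, 1.8, 6.1]
finger_gap: 0.157
grasp_force: 40.8
```

Request:
carry_out(translation=[[0,-4,0],[0,-8,0],[0,-12,0],[0,-16,0],[0,-20,0],[0,-24,0],[0,-24,0]], yaw=[0,0,0,0,0,0,0], fingers=[0,0,0,0,0,0,0])

```text
t: 16.88
tcp_pos: [0.5477, 0.0609, 0.137]
orientation: [0.008, 0.999, 0.053, -0.002]
force: [-6.9, -23.0, 5.0]
finger_gap: 0.155
grasp_force: 41.1
```

The open stop is at y=+0.061 and the shut stop at y=-0.104, so the travel is 165 mm and that stop was fully shut. I'll close it again.

Request:
carry_out(translation=[[0,15,0],[0,35,0],[0,55,0],[0,75,0],[0,95,0],[0,115,0],[0,135,0],[0,155,0],[0,168,0],[0,176,0]], yaw=[0,0,0,0,0,0,0,0,0,0], fingers=[0,0,0,0,0,0,0,0,0,0])

```text
t: 17.72
tcp_pos: [0.5663, -0.104, 0.137]
orientation: [-0.007, 0.999, 0.048, 0.0]
force: [-1.7, 36.0, 13.7]
finger_gap: 0.152
grasp_force: 44.6
```

Request:
carry_out(translation=[[0,3,0],[0,3,0],[0,3,0],[0,3,0]], yaw=[0,0,0,0], fingers=[0,0,0,0])

```text
t: 18.05
tcp_pos: [0.5664, -0.1038, 0.137]
orientation: [-0.007, 0.999, 0.05, -0.0]
force: [-2.3, 21.6, 10.6]
finger_gap: 0.153
grasp_force: 43.0
```

Request:
carry_out(translation=[[0,0,0],[0,0,0],[0,0,0],[0,0,-30],[0,0,-70],[0,0,-110],[0,0,-140],[0,0,-140]], yaw=[0,0,0,0,0,0,0,0], fingers=[0.5,0.5,0.5,0.5,0.5,0.5,0.5,0.5])

```text
t: 18.72
tcp_pos: [0.5695, -0.1129, 0.2846]
orientation: [0.004, 0.999, 0.05, 0.007]
force: [0.9, -0.5, 0.8]
finger_gap: 0.5
grasp_force: 0.0
```

```bash
python3 - <<'E'
from h import *
n=np.array([.2125,-.4525,.866]); c=np.array([.473,-.3835,.0975]); g=c+n*.044
tcp=g+[0,0,.003]; print('grasp',g,'tcp',tcp)
go(tcp[0],tcp[1],.25,154)
ph=np.radians(np.arange(-35,36,10)); print('heading',64.9+0*ph)  # check below
u=np.array([-.368,.784,.5]); r=np.array([.905,.425,0])
for p in ph:
    x=np.cos(p)*u+np.sin(p)*r; print(np.degrees(p).round(),np.degrees(np.arctan2(x[1],x[0])).round(1))
E
```

```text
grasp [ 0.48235  -0.40341   0.135604] tcp [ 0.48235  -0.40341   0.138604]
shift [-116.1  280.1   35.2] yaw -2.588 rows 20.7 th0 5.7
heading [64.9 64.9 64.9 64.9 64.9 64.9 64.9 64.9]
-35.0 154.1
-25.0 143.4
-15.0 132.3
-5.0 120.9
5.0 109.4
15.0 98.0
25.0 86.9
35.0 76.2
```

Request:
carry_out(translation=[[-116,280,0],[-116,280,0],[-116,280,0],[-116,280,0],[-116,280,0],[-116,280,0],[-116,280,0],[-116,280,0],[-116,280,0],[-116,280,0]], yaw=[-2.588,-2.588,-2.588,-2.588,-2.588,-2.588,-2.588,-2.588,-2.588,-2.588], fingers=[0.7,0.7,0.7,0.7,0.7,0.7,0.7,0.7,0.7,0.7])

```text
t: 19.55
tcp_pos: [0.4773, -0.4038, 0.2742]
orientation: [-0.0, 0.794, 0.608, -0.0]
force: [-0.0, -0.2, -0.3]
finger_gap: 0.705
grasp_force: 0.0
```

```bash
python3 - <<'E'
from h import *
np.set_printoptions(precision=4,suppress=True)
n=np.array([.2125,-.4525,.866]); c=np.array([.473,-.3835,.0975])
vv,uu=np.mgrid[0:420,0:560]; uv=np.c_[uu.ravel(),vv.ravel()]
for nm,f in(('top','top0'),('side','side0')):
    d=np.load(f'pics/{f}_d.npy').ravel();k=d>0;P=at_depth(nm,uv[k],d[k])-c;h=P@n;L=P-h[:,None]*n
    m=(np.linalg.norm(L,axis=1)<.05)&(h>.040)&(h<.06); Q=L[m]; q=Q.mean(0); v=np.linalg.svd(Q-q)[2][0]; v*=np.sign(v[1])
    e=(Q-q)@v; print(nm,m.sum(),'off axis',q,'h',np.median(h[m]),'heading',np.degrees(np.arctan2(v[1],v[0])),e.min(),e.max())
go(.4824,-.4034,.25,154)
E
```

```text
top 144 off axis [ 0.0012  0.0001 -0.0002] h 0.04808212042466331 heading 151.9091814081218 -0.03617093311437009 0.03984900494729505
side 275 off axis [ 0.0045 -0.0052 -0.0038] h 0.05012200283862816 heading 151.03163178089406 -0.03604277670851192 0.03872332620439911
shift [ 1.7  4.8 24.2] yaw -1.381 rows 11.0 th0 74.9
```

Request:
carry_out(translation=[[2,3,0],[2,3,0],[2,3,0],[2,3,0],[2,3,0],[2,3,0],[2,3,0],[2,3,0],[2,3,0],[2,3,0]], yaw=[-1.37,-1.37,-1.37,-1.37,-1.37,-1.37,-1.37,-1.37,-1.37,-1.37], fingers=[0.7,0.7,0.7,0.7,0.7,0.7,0.7,0.7,0.7,0.7])

```text
t: 20.38
tcp_pos: [0.4818, -0.4006, 0.2744]
orientation: [-0.0, 0.287, 0.958, -0.0]
force: [0.9, -0.6, 0.3]
finger_gap: 0.705
grasp_force: 0.0
```

Request:
carry_out(translation=[[0,0,20],[0,0,50],[0,0,80],[0,0,80],[0,0,80],[0,0,80],[0,0,80]], yaw=[-0.12,-0.12,-0.12,-0.12,-0.12,-0.12,-0.12], fingers=[0.7,0.7,0.7,0.7,0.7,0.7,0.7])

```text
t: 20.97
tcp_pos: [0.4832, -0.4013, 0.1981]
orientation: [0.002, 0.231, 0.973, -0.001]
force: [-0.6, -0.5, -0.0]
finger_gap: 0.701
grasp_force: 0.0
```

```bash
python3 -c "
from h import *
go(.4828,-.4036,.1386,153.5)"
```

```text
shift [-0.4 -2.1 59.5] yaw -0.004 rows 1.4 th0 153.3
```

Request:
carry_out(translation=[[0,-2,20],[0,-2,40],[0,-2,52],[0,-2,57],[0,-2,57],[0,-2,57],[0,-2,57],[0,-2,57]], yaw=[0,0,0,0,0,0,0,0], fingers=[0.7,0.7,0.7,0.7,0.7,0.7,0.7,0.7])

```text
t: 21.63
tcp_pos: [0.4821, -0.4025, 0.1399]
orientation: [0.001, 0.231, 0.973, -0.001]
force: [0.1, 0.3, 0.3]
finger_gap: 0.702
grasp_force: 0.0
```

Request:
carry_out(translation=[[0,0,0],[0,0,0],[0,0,0],[0,0,0],[0,0,0],[0,0,0]], yaw=[0,0,0,0,0,0], fingers=[0.4,0.2,0,0,0,0], force=40)

```text
t: 22.13
tcp_pos: [0.4817, -0.4021, 0.1392]
orientation: [0.0, 0.231, 0.973, -0.0]
force: [-1.0, 0.1, 4.0]
finger_gap: 0.312
grasp_force: 36.9
```

```bash
python3 -c "
from h import *
s=status.get_state();p=s['tcp_pos'];n=np.array([.2125,-.4525,.866]);print(s['force'],s['torque'],s['orientation']);q=p-.014*n;go(*q,153.5)"
```

```text
[-0.96591608  0.12454599  3.96391502] [ 0.35292809  0.07687611 -0.13758617] [ 4.04617708e-04  2.31256818e-01  9.72892654e-01 -7.22771566e-05]
shift [ 5.5  4.3 12.1] yaw -0.004 rows 0.3 th0 153.3
```

Request:
carry_out(translation=[[2,1.5,4],[4,3,8],[5.5,4.5,12],[6,5,14],[6,5,14],[6,5,14]], yaw=[0,0,0,0,0,0], fingers=[0,0,0,0,0,0], force=50)

```text
t: 22.63
tcp_pos: [0.4793, -0.3967, 0.1287]
orientation: [0.002, 0.231, 0.973, -0.002]
force: [-3.0, -0.9, 13.5]
finger_gap: 0.309
grasp_force: 48.6
```

Request:
carry_out(translation=[[0,0,1],[0,0,1],[0,0,1],[0,0,1],[0,0,1],[0,0,1]], yaw=[0.1,0.2,0.3,0.4,0.5,0.6], fingers=[0,0,0,0,0,0])

```text
t: 23.13
tcp_pos: [0.4799, -0.397, 0.128]
orientation: [0.003, 0.51, 0.86, -0.001]
force: [-2.3, 0.0, 12.6]
finger_gap: 0.247
grasp_force: 48.2
```

Request:
carry_out(translation=[[0,0,0],[0,0,0],[0,0,0],[0,0,0],[0,0,0],[0,0,0],[0,0,0],[0,0,0],[0,0,0],[0,0,0]], yaw=[0.1,0.2,0.3,0.4,0.5,0.6,0.7,0.76,0.8,0.8], fingers=[0,0,0,0,0,0,0,0,0,0])

```text
t: 23.97
tcp_pos: [0.4776, -0.3983, 0.1292]
orientation: [0.002, 0.799, 0.601, -0.006]
force: [-3.1, -2.5, 19.2]
finger_gap: 0.252
grasp_force: 162.1
```

```bash
python3 -c "
from h import *
s=status.get_state();p=s['tcp_pos'];n=np.array([.2125,-.4525,.866]);print(s['torque']);go(*(p+.012*n),76)"
```

```text
[-0.21707142  3.57917008  1.58930516]
shift [ -4.6   3.9 -10.4] yaw -0.037 rows 0.3 th0 73.9
```

Request:
carry_out(translation=[[0,0,0],[0,0,0],[-1.5,1.3,-3],[-3,2.6,-7],[-4.6,3.9,-10.4],[-4.6,3.9,-10.4],[-4.6,3.9,-10.4]], yaw=[-0.02,-0.03,-0.03,-0.03,-0.03,-0.03,-0.03], fingers=[0,0,0,0,0,0,0], force=20)

```text
t: 24.55
tcp_pos: [0.4792, -0.4013, 0.1349]
orientation: [-0.001, 0.791, 0.612, -0.005]
force: [-0.0, -1.9, 5.1]
finger_gap: 0.254
grasp_force: 150.9
```

Request:
carry_out(translation=[[0,0,0],[0,0,0],[0,0,0],[0,0,0],[0,0,-30],[0,0,-60],[0,0,-100],[0,0,-130],[0,0,-130]], yaw=[0,0,0,0,0,0,0,0,0], fingers=[0.4,0.7,0.7,0.7,0.7,0.7,0.7,0.7,0.7])

```text
t: 25.3
tcp_pos: [0.4829, -0.4026, 0.2724]
orientation: [0.007, 0.794, 0.607, 0.0]
force: [0.8, 0.3, 1.0]
finger_gap: 0.698
grasp_force: 0.0
```

Request:
carry_out(translation=[[200,60,-20],[200,60,-20],[200,60,-20],[200,60,-20],[200,60,-20],[200,60,-20]], yaw=[0,0,0,0,0,0], fingers=[0.7,0.7,0.7,0.7,0.7,0.7])

```text
t: 25.8
tcp_pos: [0.5938, -0.2169, 0.2839]
orientation: [-0.0, 0.793, 0.61, 0.002]
force: [0.1, -0.7, -0.4]
finger_gap: 0.696
grasp_force: 0.0
```

```bash
python3 - <<'E'
from h import *
np.set_printoptions(precision=4,suppress=True)
s=status.get_state();print(s['t'],s['tcp_pos'])
n=np.array([.2125,-.4525,.866]); c=np.array([.473,-.3835,.0975])
vv,uu=np.mgrid[0:420,0:560]; uv=np.c_[uu.ravel(),vv.ravel()]
for nm,f in(('top','t3'),('side','s3')):
    snap(nm,f)
    d=np.load(f'pics/{f}_d.npy').ravel();k=d>0;P=at_depth(nm,uv[k],d[k])-c;h=P@n;L=P-h[:,None]*n
    m=(np.linalg.norm(L,axis=1)<.05)&(h>.025)&(h<.07); 
    if m.sum()<20: print(nm,m.sum()); continue
    m=m&(h>np.percentile(h[m],90)-.012); Q=L[m]; q=Q.mean(0); v=np.linalg.svd(Q-q)[2][0]; v*=np.sign(v[1])
    e=(Q-q)@v; print(nm,m.sum(),'off axis',q,'h',np.median(h[m]),'heading',np.degrees(np.arctan2(v[1],v[0])),e.min(),e.max())
import g
g.ext('side','s3');
A=cv2.imread('pics/t3.png');B=cv2.imread('pics/s3.png')
cv2.imwrite('pics/c7.png',np.hstack([cv2.resize(A[180:300,80:400],(480,300)) ,cv2.resize(B[225:320,180:280],(316,300),interpolation=2)]))
E
```

```text
25.8 [ 0.5938 -0.2169  0.2839]
top 151 off axis [-0.0011 -0.001  -0.0002] h 0.04813495359088402 heading 77.29787006192244 -0.04021767236803688 0.03678685453742353
side 255 off axis [ 0.003  -0.0066 -0.0042] h 0.05029784992465208 heading 77.97865111887822 -0.0341452550466299 0.04108488614595711
s3 guard 1066 Y [-0.1556 -0.1541 -0.0113 -0.0031] X [-0.0693 -0.0675  0.0679  0.0695]
s3 rails 215 Y [-0.1701 -0.1688  0.1665  0.1689] X [-0.0893 -0.0886  0.1012  0.102 ]
s3 stat 649 Y [-0.172  -0.1704  0.1687  0.1709] X [-0.0684 -0.0644  0.067   0.0688]
```

View pics/c7.png

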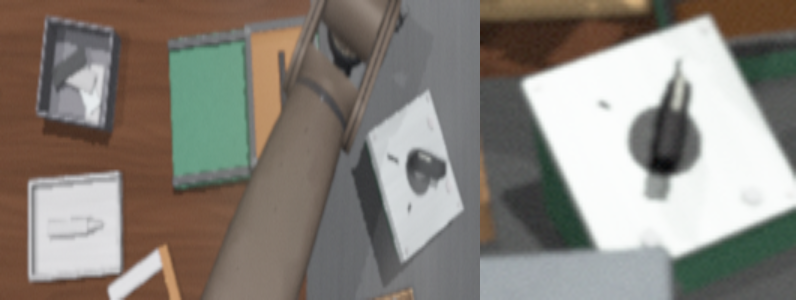

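The crop shows the knob sprung up (top about 49 mm out) with its nose on the long tick at (680,70). The punch lies flat in the low tray at (75,227), and the guard is shut. I'll let the arm settle and hand the job in.

Request:
carry_out(translation=[[0,0,0],[0,0,0],[0,0,0],[0,0,0]], yaw=[0,0,0,0], fingers=[0.7,0.7,0.7,0.7])

```text
t: 26.23
tcp_pos: [0.5905, -0.2242, 0.2834]
orientation: [-0.0, 0.795, 0.607, -0.0]
force: [0.1, -0.1, -0.1]
finger_gap: 0.699
grasp_force: 0.0
```

```bash
python3 -c "
from bench import manip
print(manip.close_job())"
```

```text
the job is handed in; nothing more can be done
None
```

The job is handed in at 26 s of the 72 s: the punch lies flat in the low tray, the guard is fully shut (165 mm travel confirmed by sliding it once to its open stop and back, with the bed already empty), and the knob was then pressed, turned clockwise to the long tick and sprang back up. No verdict came back.

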